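# Take the sprung scraper bar out of its bay

## Task

Take the long scraper bar out of its bay for cleaning: push it endwise against the sprung plunger under the deep cover until its other end comes out from under the short lip, tip that end up through the opening, and draw the bar out slantwise from under the deep cover. Finish while still holding the bar in the gripper, level and still, over the bay and about 10 cm clear of the covers; do not put it down, and leave the tin on the cover, the short bar beside the bay and the bench scraper where they are.

Things in the scene. Friction and masses are not known exactly. Their poses are not given: they have to be found in the camera images.
- bay: scraper-bar bay of an enrobing machine, fixed to the table: steel tray 156 mm wide (its x) and 325 mm long (its y, -125 to +200 mm), floor 3 mm thick, side walls 22 mm high, -y end roofed by a short lip, +y end by a deep cover. Origin on the table top under the middle of the bar's starting place; z up. Two black crosswise rests at y = -75 and +55 mm, 50 mm wide, 10 mm long, tops at z = 25 mm
- lip_edge (a point): middle of the short lip's top edge at the opening. The lip spans bay y -125 to -108 mm, full width, underside at z = 58 mm, top at z = 61 mm; inside face of the end wall at y = -122 mm. Below it grey guides leave a slot 34 mm wide (x) for the bar
- cover_edge (a point): middle of the deep cover's top edge at the opening. The cover spans bay y +90 to +200 mm, full width, underside at z = 58 mm, top at z = 61 mm; below it, from y +92 to +164 mm, grey guides leave a slot 34 mm wide (x). The opening between lip and cover is 198 mm long
- bar: the scraper bar to take out: square bar of white nylon on a steel core, 16 x 16 x 240 mm, about 0.2 kg, lying loose on the rests along the bay's y, 12 mm of its -y end under the short lip, 30 mm of its +y end under the deep cover. Origin at the centre of its underside (25 mm above the table at the start), y along its length
- bar_free (a point): centre of the bar's -y end face (the end under the short lip)
- bar_sprung (a point): centre of the bar's +y end face (the end under the deep cover, facing the plunger)
- plunger (a joint): travel (m) of the sprung plunger under the deep cover, a 20 mm disc in line with the bar, 33 mm above the table, its face within 2 mm of the bar's +y end at the start. 0 = out, up to 0.032 when pushed towards bay +y; spring 1 N at 0, 4.7 N at 0.020. The bar must go some 12 mm that way to free its other end from the lip; it springs back if let go
- tin: a flat round aluminium tin, 56 mm across and 28 mm high, standing on the bay's deep cover; origin at the centre of its underside
- short_bar: a loose square white bar 16 x 16 x 150 mm lying on the table beyond the bay's +x side (not the one to take out); origin at the centre of its underside
- scraper: a bench scraper, steel blade with black grip, about 95 x 115 x 18 mm, lying on the table; origin under its grip
There are look-alikes about, which are no part of the job. What is shaped like the bar but black is not meant.

How it is judged:
By the outcome, as a careful person would: the job done as asked, in the order asked, and still so for the second after the job is handed in, while the arm keeps its last pose, push and grip.
It also fails if it takes over 42 s, if anything falls off the work surface, if the arm or the gripper's body presses on something with over 40 N, if the wrist force passes 120 N, or if a joint passes its speed limit or range.

## Robot

A 7-joint arm with a two-finger parallel gripper is mounted at the origin on the work surface. World frame = base frame: x ahead of the robot, y to its left, z up, the work surface at z = 0. Lengths are in m, angles in rad, forces in N, time in s.
With the tool pointing down it reaches from about 0.425 to 0.875 m from the base axis. Payload 4.7 kg.
Tool frame: the origin (TCP) lies on the centre line of the jaws, within the pads' length; the fingertips stand 8 mm ahead of it and the grasp point (between the pads) lies 11 mm behind it; z points along the fingers, y is the direction in which the jaws open and shut (so a half turn about z gives the same grasp; the last joint's range is limited). The gripper opens to 87 mm and grips with 3 to 60 N. Pads are 19 mm wide; open, the fingers measure 117 mm over their backs; the gripper's body (75 mm by 190 mm) begins 51 mm behind the grasp point.
Start: joints at [-1.151, 0.321, -0.07, 1.45, 0.023, 1.371, -0.057], TCP at [0.257, 0.597, 0.231] pointing down, gripper open.
Joint ranges: [-2.86, 2.86], [-0.3, 2.09], [-1.38, 1.24], [0.06, 2.45], [-1.56, 4.7], [0.09, 2.05], [-2.69, 2.69]. Speed limits (rad/s): [2.57, 2.57, 3.14, 3.14, 3.14, 3.14, 3.14].

## Interface

Orientations are given as a rotation vector (axis times angle).
In Python, from bench import ctrl, cams, workorder gives the robot as it stands. The module is installed in compiled form; this text tells all that it offers.
- The arm moves only by the tool carry_out, never from a script. Its argument "rows" is a list of rows, each an object with "offset": the shift along the tool's x, y, z in m, a list of three; "rot": the turn, a rotation vector about the tool's x, y, z in degrees, a list of three; "gripper": the opening, from 0 (shut) to 1 (fully open). In form: [{"offset": [dx, dy, dz], "rot": [rx, ry, rz], "gripper": gripper}, ...]. A call has 1 to 10 rows; each row shifts and turns the commanded pose from where the row before left it, along the tool's axes as they then stand; what a row does not reach is not made up. A row lasts 1/8 s, in which the tool goes at most 62.5 mm and 10.7 degrees, less where a joint would pass 70% of its speed; a pose out of reach is approached as far as the arm can. A call is refused whole if a number of a shift passes 0.0625 or a number of a turn 10.7, either way. A call with a gripper value outside its range is refused whole. The fingers move at their own pace and stop on an object; "grip_force" is the grip in N (left out, the last holds). Time passes only in rows, so rows that do not move let the fingers close. It gives the time, the measured TCP pose, the force and the opening at its end, in the units of the state.
- ctrl.get_state(): the state, without advancing time (a new reading comes with each control period).
- cams.get_image(name): name is "side" or "top" or "wrist"; returns a dict with "img" (400x640x3 uint8, red, green, blue), "vfov" (degrees; the focal length in pixels is half the picture's height over the tangent of half this angle, whatever the lens; pixels are square), "cx", "cy" (the principal point, pixels), "k1" (the pictures are not rectified: a ray, as slopes to the right and down, at radius r is drawn at 1 + k1 r^2 times it, then the intrinsics apply), "R" (3x3) and "t" (3): a world point X has camera coordinates R X + t. Camera axes: x right, y down, z forward; pixel columns grow to the right and rows downward; lengths in m; the calibration is good to about 2 mm. A picture is of the moment at which its call begins. There is no depth.
- workorder.close_job(): hands the job in, once; it reports no verdict.
The state is a dict: "time": time; "joint_positions": joint angles; "qd": joint speeds; "joint_torque": joint torques, N m; "position": TCP position; "tool_rot": TCP orientation; "ft_force": force on the tool from outside, world axes, zero at the start; "torque": the same for the moment, N m; "grip_width": opening from 0.0 (shut) to 1.0 (fully open).
Only numpy, scipy, OpenCV 4.12 (cv2) and the standard library are available. Lean on these libraries where they do the work, as an engineer would, in place of code of your own. Each camera call takes 0.05 s, during which the arm holds its last target.

## Working session

There is one attempt and no reset: what is moved stays moved. The work goes in short steps, Python scripts to look and compute and a tool call to move; the robot and the scene stay as the last step left them, time stands still between calls to the robot, and variables do not carry over. Pictures are saved under pics/ and viewed, and the job is handed in when it is done.

Besides the shell and the picture viewer there is one more tool, called after "Request:" as a command line: name --argument value ..., lists and objects as JSON in quotes. carry_out: Moves the arm, as the interface text tells. Its arguments: {"type":"object","properties":{"rows":{"type":"array"},"grip_force":{"type":"number"}},"required":["rows"]}

```bash
mkdir -p pics; cat > h.py <<'E'
import numpy as np, cv2
from scipy.spatial.transform import Rotation as Ro
from bench import ctrl, cams
def grab(n,fn):
    d=cams.get_image(n); cv2.imwrite('pics/'+fn+'.png',d['img'][:,:,::-1]); np.save('pics/'+fn+'.npy',d,allow_pickle=True); return d
def load(fn): return np.load('pics/'+fn+'.npy',allow_pickle=True).item()
def f(d): return 200/np.tan(np.radians(d['vfov'])/2)
def ray(d,u,v):
    K=np.array([[f(d),0,d['cx']],[0,f(d),d['cy']],[0,0,1.]])
    p=cv2.undistortPoints(np.array([[[u,v]]],float),K,np.array([d['k1'],0,0,0.]))[0,0]
    R=np.array(d['R']);t=np.array(d['t'])
    return -R.T@t, R.T@np.array([p[0],p[1],1])
def onz(d,u,v,z):
    c,r=ray(d,u,v); return c+r*(z-c[2])/r[2]
def proj(d,X):
    p=np.array(d['R'])@np.array(X)+np.array(d['t']); s=p[:2]/p[2]; s=s*(1+d['k1']*(s@s))
    return s*f(d)+[d['cx'],d['cy']]
def crop(fn,out,x0,y0,x1,y1,k):
    im=cv2.imread('pics/'+fn+'.png')[y0:y1,x0:x1]; cv2.imwrite('pics/'+out+'.png',cv2.resize(im,None,fx=k,fy=k,interpolation=cv2.INTER_CUBIC))
def tri(obs):
    A=np.zeros((3,3));b=np.zeros(3)
    for d,u,v in obs:
        c,r=ray(d,u,v); r/=np.linalg.norm(r); P=np.eye(3)-np.outer(r,r); A+=P;b+=P@c
    X=np.linalg.solve(A,b); return X,[proj(d,X)-[u,v] for d,u,v in obs]
E
python3 - <<'E'
from h import *
np.set_printoptions(precision=4,suppress=True)
for n in('side','top','wrist'):
    d=grab(n,n+'0'); print(n,d['vfov'],d['cx'],d['cy'],d['k1'],-np.array(d['R']).T@d['t'])
print(ctrl.get_state())
E
```

```text
side 50.502033699451054 324.6880848299578 195.78980602255726 -0.06992773625782063 [-0.0177 -0.6584  0.9895]
top 43.93492645832326 326.2060207016576 207.28150702792036 0.04304504244682468 [ 0.2486 -0.0597  1.22  ]
wrist 70.2344572966182 320.94185121964347 199.45412799810362 -0.020300475057732793 [0.1889 0.626  0.3832]
{'time': 0.15, 'joint_positions': array([-1.1509,  0.3216, -0.0701,  1.4514,  0.0226,  1.3708, -0.0569]), 'qd': array([-0.0002, -0.0022, -0.0003, -0.0017,  0.0012, -0.0018,  0.0005]), 'joint_torque': array([  0.0009, -49.1794,  -0.4041, -31.2876,  -0.0639,   0.0406,
         0.0001]), 'position': array([0.2565, 0.5968, 0.2297]), 'tool_rot': array([-0.633 , -3.077 ,  0.0023]), 'ft_force': array([-0.7035,  0.5319, -0.3578]), 'torque': array([ 0.0267, -0.0402,  0.0048]), 'grip_width': 0.9999433750432809}
```

View pics/side0.png

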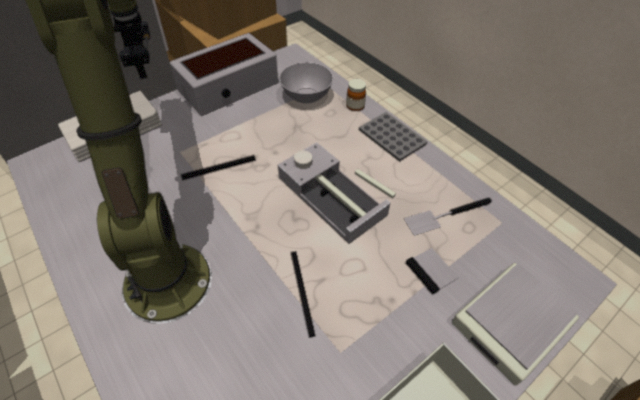

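View pics/top0.png

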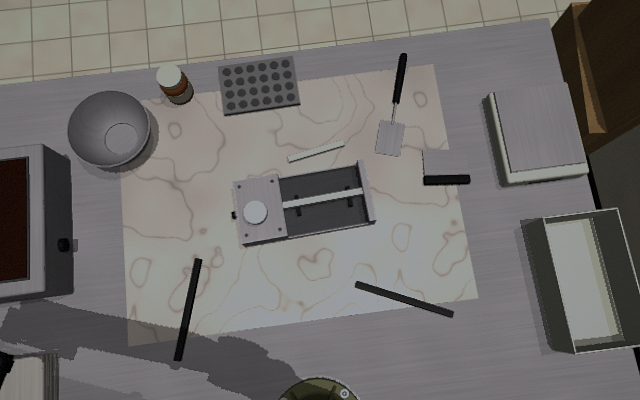

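View pics/wrist0.png

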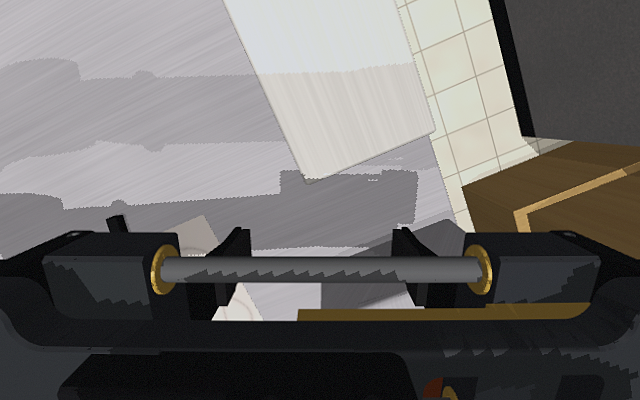

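Candidates: the long white bar in the bay (top 322,199), the short white bar beside it (316,151), and the black look-alikes (188,310) and (404,299). My choice is the white bar in the bay. Next is a close crop to check it.

```bash
python3 - <<'E'
from h import *
crop('top0','top0c',220,135,390,255,4.7)
crop('side0','side0c',265,135,405,245,5.4)
E
```

```text
(no output)
```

View pics/top0c.png

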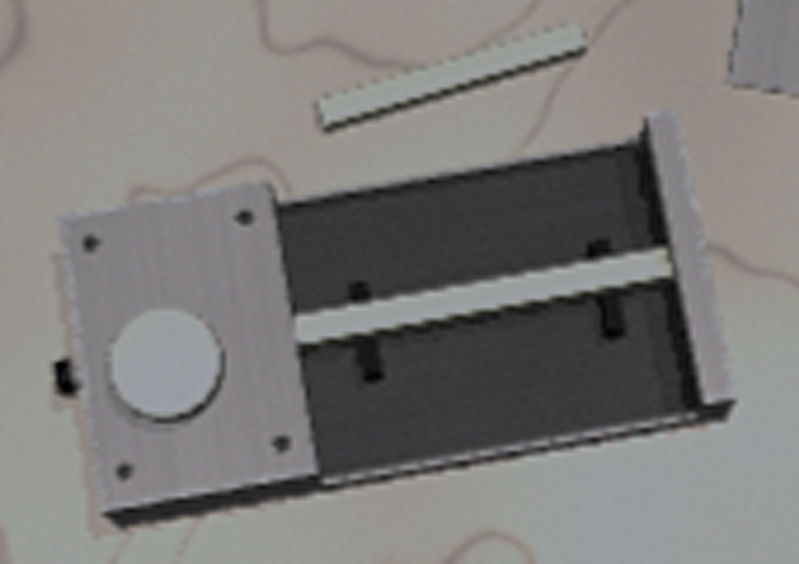

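View pics/side0c.png

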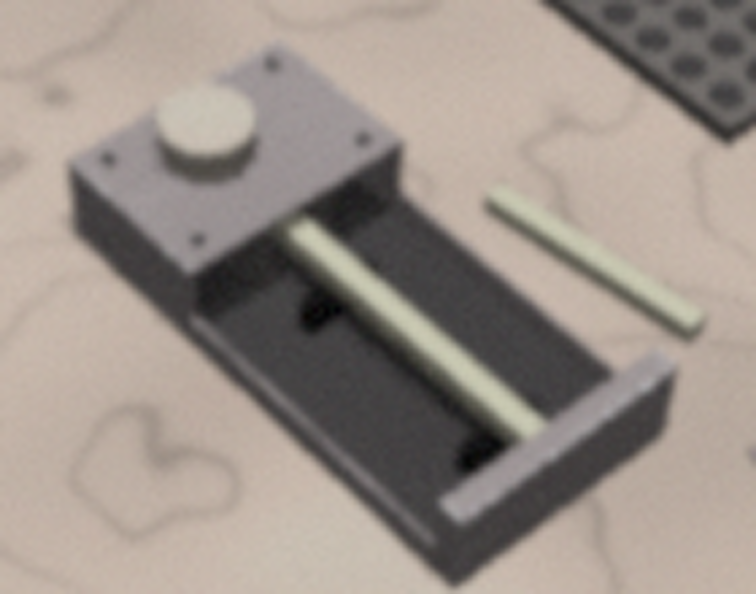

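The crops confirm it: the long white bar lies in the bay between the lip (right in top) and the cover with the tin (left). The cover and lip corners are easy to read, so I'll fit the bay pose to them.

```bash
cat > fit.py <<'E'
from h import *
from scipy.optimize import least_squares
np.set_printoptions(precision=4,suppress=True)
B=[(78,90),(78,200),(-78,200),(-78,90),(78,-108),(78,-125),(-78,-125),(-78,-108)]
T=[(272,183),(62,218),(106,515),(320,472),(645,118),(680,110),(735,400),(703,408)]
S=[(405,145),(278,45),(70,160),(190,268),(655,350),(678,370),(460,520),(440,502)]
dt,ds=load('top0'),load('side0')
def W(p,b,z):
    c,s=np.cos(p[2]),np.sin(p[2]); x,y=b[0]/1000,b[1]/1000
    return [p[0]+c*x-s*y,p[1]+s*x+c*y,z]
def res(p,which):
    r=[]
    for b,t,s in zip(B,T,S):
        if 't' in which: r+=list(proj(dt,W(p,b,.061))-(np.array(t)/4.7+[220,135]))
        if 's' in which: r+=list(proj(ds,W(p,b,.061))-(np.array(s)/5.4+[265,135]))
    return np.array(r)
if __name__=='__main__':
  for w in('t','s','ts'):
    o=least_squares(res,[.55,0,0.15],args=(w,)); print(w,o.x,np.abs(o.fun).max(),np.degrees(o.x[2]))
    if w=='ts': print(o.fun.reshape(-1,4).round(1))
  p=o.x
  for d,k,pts in((dt,(4.7,220,135),[(297,330),(670,263)]),):
    for q in pts:
        X=onz(d,q[0]/k[0]+k[1],q[1]/k[0]+k[2],.041); v=X[:2]-p[:2];c,s=np.cos(p[2]),np.sin(p[2]); print('bar bay',c*v[0]+s*v[1],-s*v[0]+c*v[1])
  X=onz(dt,165/4.7+220,363/4.7+135,.089); v=X[:2]-p[:2]; print('tin',c*v[0]+s*v[1],-s*v[0]+c*v[1])
  for q in((320,110),(583,35)): 
    X=onz(dt,q[0]/4.7+220,q[1]/4.7+135,.016); v=X[:2]-p[:2]; print('short',c*v[0]+s*v[1],-s*v[0]+c*v[1])
E
python3 fit.py
```

```text
t [ 0.5201 -0.0747  0.0457] 0.8625459768232417 2.6193535325985815
s [ 0.5243 -0.0731  0.0417] 1.2066260134473055 2.386901758781976
ts [ 0.5215 -0.0744  0.0447] 1.7697195525888105 2.55936967199735
[[-0.5 -1.  -0.5 -0.1]
 [-0.8 -0.7 -0.1 -0.6]
 [-1.1 -0.8 -1.   0.7]
 [-0.4  0.2 -0.6  1.7]
 [ 0.3 -0.9 -0.2  0.4]
 [-0.3 -0.4 -0.1  0.2]
 [ 0.6 -0.3 -0.1  1.8]
 [ 0.4 -0.7 -0.8  1.1]]
bar bay 0.001102605418078845 0.08989475541471724
bar bay 0.0020848868612458266 -0.10700271338580657
tin -0.015007620643023488 0.15427230420039162
short 0.1247086711496029 0.05982006637298969
short 0.14142530169782405 -0.08760895963194607
```

Bay fit: origin about (0.521, -0.074), yaw 2.6°. The bar sits at bay x ≈ 1–2 mm, with its visible ends at y ≈ +90 and -107, as the description says. I'll turn the jaws across the bar, then fly above the bay.

Request:
carry_out --rows '[{"offset":[0,0,0],"rot":[0,0,9.2],"gripper":1},{"offset":[0,0,0],"rot":[0,0,9.2],"gripper":1},{"offset":[0,0,0],"rot":[0,0,9.2],"gripper":1},{"offset":[0,0,0],"rot":[0,0,9.2],"gripper":1},{"offset":[0,0,0],"rot":[0,0,9.2],"gripper":1},{"offset":[0,0,0],"rot":[0,0,9.2],"gripper":1},{"offset":[0,0,0],"rot":[0,0,9.0],"gripper":1}]'

```text
time: 1.02
position: [0.2565, 0.597, 0.2301]
tool_rot: [2.177, 2.264, -0.001]
ft_force: [-0.1, -0.3, 0.2]
grip_width: 1.0
```

Request:
carry_out --rows '[{"offset":[-0.045,0.016,0],"rot":[0,0,0],"gripper":1},{"offset":[-0.045,0.016,0],"rot":[0,0,0],"gripper":1},{"offset":[-0.045,0.016,0],"rot":[0,0,0],"gripper":1},{"offset":[-0.045,0.016,0],"rot":[0,0,0],"gripper":1},{"offset":[-0.045,0.016,0],"rot":[0,0,0],"gripper":1},{"offset":[-0.045,0.016,0],"rot":[0,0,0],"gripper":1},{"offset":[-0.045,0.016,0],"rot":[0,0,0],"gripper":1},{"offset":[-0.045,0.016,0],"rot":[0,0,0],"gripper":1},{"offset":[-0.045,0.016,0],"rot":[0,0,0],"gripper":1},{"offset":[-0.045,0.016,0],"rot":[0,0,0],"gripper":1}]'

```text
time: 2.28
position: [0.4367, 0.1532, 0.2305]
tool_rot: [-2.171, -2.27, -0.001]
ft_force: [1.0, -0.2, 0.2]
grip_width: 1.001
```

Request:
carry_out --rows '[{"offset":[-0.045,0.016,0],"rot":[0,0,0],"gripper":1},{"offset":[-0.045,0.016,0],"rot":[0,0,0],"gripper":1},{"offset":[-0.045,0.016,0],"rot":[0,0,0],"gripper":1},{"offset":[-0.045,0.016,0],"rot":[0,0,0],"gripper":1},{"offset":[-0.045,0.01,0],"rot":[0,0,0],"gripper":1},{"offset":[0,0,0],"rot":[0,0,0],"gripper":1},{"offset":[0,0,0],"rot":[0,0,0],"gripper":1}]'

```text
time: 3.15
position: [0.5202, -0.0661, 0.2303]
tool_rot: [-2.171, -2.27, 0.0]
ft_force: [0.6, 0.4, -0.5]
grip_width: 1.002
```

```bash
cat >> h.py <<'E'
P=np.array([0.5215,-0.0744,0.0447])
def bay(X):
    c,s=np.cos(P[2]),np.sin(P[2]); v=np.array(X)[:2]-P[:2]; return np.array([c*v[0]+s*v[1],-s*v[0]+c*v[1],X[2]])*1000
def st():
    s=ctrl.get_state(); R=Ro.from_rotvec(s['tool_rot']).as_matrix()
    c,sn=np.cos(P[2]),np.sin(P[2]); Bm=np.array([[c,-sn,0],[sn,c,0],[0,0,1]])
    Rb=Bm.T@R
    np.set_printoptions(precision=3,suppress=True)
    print('t',round(s['time'],2),'TCP bay mm',bay(s['position']),'grasp',bay(s['position']-.011*R[:,2]),'grip',s['grip_width']*87,'F bay',Bm.T@s['ft_force'],'M',s['torque']); print(Rb)
    # residual from ideal (tool x=bay y, y=bay x, z down)
    I=np.array([[0,1,0],[1,0,0],[0,0,-1.]]); print('rot needed in tool deg',np.degrees(Ro.from_matrix(Rb.T@I).as_rotvec()), 'q',s['joint_positions'])
E
python3 - <<'E'
from h import *
st(); grab('wrist','wrist1'); grab('top','top1')
E
```

```text
t 3.15 TCP bay mm [ -0.965   8.387 230.255] grasp [ -0.958   8.38  241.255] grip 87.1788516098117 F bay [ 0.578  0.395 -0.538] M [-0.024  0.05   0.038]
[[ 0.     1.    -0.001]
 [ 1.    -0.     0.001]
 [ 0.001 -0.001 -1.   ]]
rot needed in tool deg [-0.037 -0.037 -0.004] q [-0.618  0.048  0.723  1.783 -0.033  1.323  0.157]
```

View pics/wrist1.png

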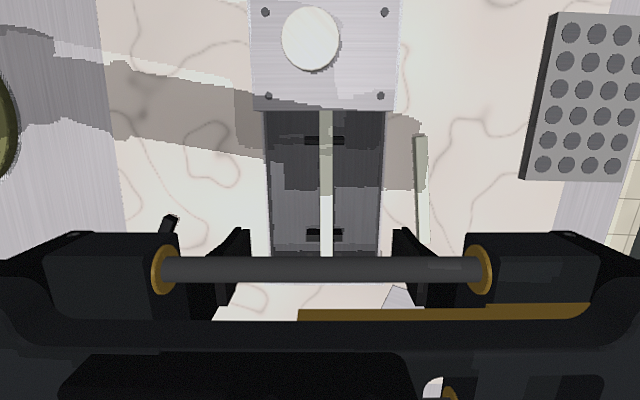

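The wrist view shows the bar vertical in the picture, from (326,112) at the cover to (326,255) by the lip, in line with the tool. Now its cross position.

```bash
python3 - <<'E'
from h import *
crop('wrist1','wrist1c',240,60,410,260,3)
d=load('wrist1')
g=d['img'].astype(int).sum(2)
for v in(125,160,215,240):
    row=np.diff(g[v,300:355]); print(v,300+row.argmax()+.5,300+row.argmin()+.5,[bay(onz(d,u+.5,v+.5,.041)).round(1) for u in(300+row.argmax()+.5,300+row.argmin()+.5)])
for q in((250.5,109),(398,109)): print(bay(onz(d,*q,.061)))
E
```

```text
125 318.5 332.5 [array([-3.8, 76.3, 41. ]), array([12.5, 76.3, 41. ])]
160 319.5 332.5 [array([-2.8, 35.4, 41. ]), array([12.9, 35.4, 41. ])]
215 319.5 332.5 [array([ -2.9, -34.5,  41. ]), array([ 13.6, -34.5,  41. ])]
240 319.5 332.5 [array([ -3. , -68.8,  41. ]), array([ 13.9, -68.9,  41. ])]
[-78.04467917  94.25127309  61.        ]
[82.17634609 94.03579664 61.        ]
```

View pics/wrist1c.png

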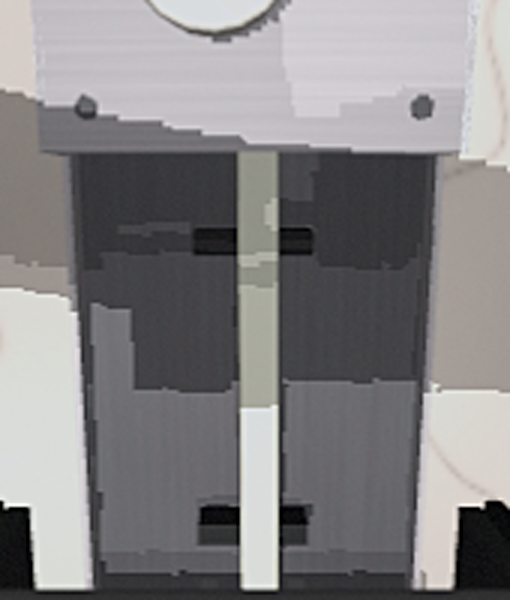

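Wrist calibration puts the bar about 3–5 mm to bay +x of the tool, top about 1–2 mm, so I take +3. Descend with the jaws open.

Request:
carry_out --rows '[{"offset":[-0.002,0.002,0.045],"rot":[0,0,0],"gripper":1},{"offset":[-0.002,0.002,0.045],"rot":[0,0,0],"gripper":1},{"offset":[-0.001,0,0.045],"rot":[0,0,0],"gripper":1},{"offset":[0,0,0.03],"rot":[0,0,0],"gripper":1},{"offset":[0,0,0.02],"rot":[0,0,0],"gripper":1},{"offset":[0,0,0.01],"rot":[0,0,0],"gripper":1},{"offset":[0,0,0.01],"rot":[0,0,0],"gripper":1},{"offset":[0,0,0],"rot":[0,0,0],"gripper":1},{"offset":[0,0,0],"rot":[0,0,0],"gripper":1}]'

```text
time: 4.38
position: [0.5252, -0.0715, 0.0262]
tool_rot: [2.171, 2.27, 0.002]
ft_force: [-0.7, -0.7, -0.4]
grip_width: 1.003
```

```bash
python3 - <<'E'
from h import *
st(); grab('side','side2');crop('side2','side2c',235,105,405,245,4.7)
E
```

```text
t 4.38 TCP bay mm [ 3.841  2.746 26.209] grasp [ 3.827  2.743 37.209] grip 87.29265554049356 F bay [-0.781 -0.674 -0.364] M [-0.108  0.044  0.006]
[[ 0.     1.     0.001]
 [ 1.    -0.     0.   ]
 [ 0.     0.001 -1.   ]]
rot needed in tool deg [ 0.071 -0.011 -0.009] q [-0.523  0.319  0.693  1.984 -0.254  0.924  0.344]
```

View pics/side2c.png

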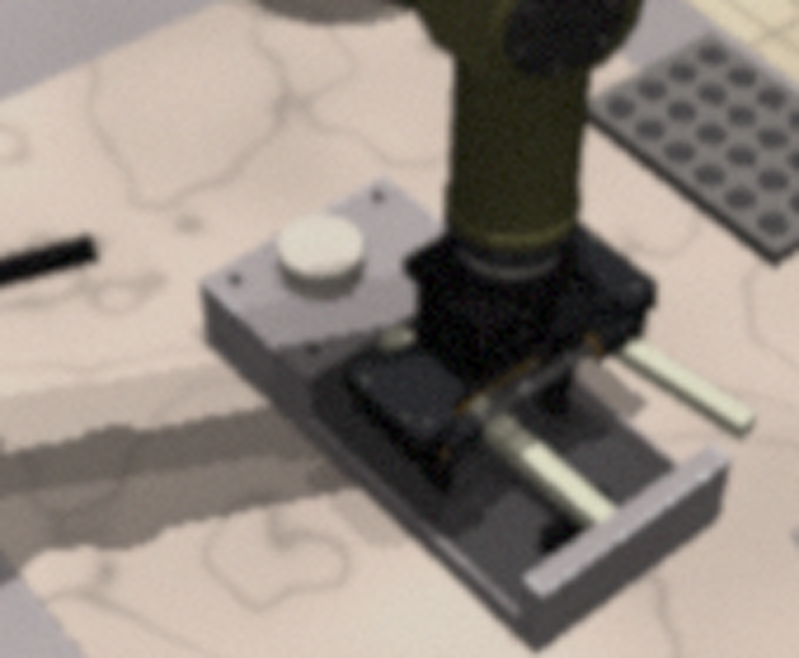

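The fingers straddle the bar at its middle (side crop about 470,400), clear of both rests. Go down 3 mm and close.

Request:
carry_out --grip_force 35 --rows '[{"offset":[0,0,0.003],"rot":[0,0,0],"gripper":0.5},{"offset":[0,0,0],"rot":[0,0,0],"gripper":0.1},{"offset":[0,0,0],"rot":[0,0,0],"gripper":0},{"offset":[0,0,0],"rot":[0,0,0],"gripper":0},{"offset":[0,0,0],"rot":[0,0,0],"gripper":0},{"offset":[0,0,0],"rot":[0,0,0],"gripper":0}]'

```text
time: 5.18
position: [0.5247, -0.0715, 0.0226]
tool_rot: [2.171, 2.27, 0.0]
ft_force: [0.1, -0.0, -0.1]
grip_width: 0.398
```

```bash
python3 - <<'E'
from h import *
st(); d=grab('wrist','wrist3')
E
```

```text
t 5.17 TCP bay mm [ 3.307  2.762 22.578] grasp [ 3.305  2.761 33.578] grip 34.663355825865786 F bay [ 0.079 -0.028 -0.111] M [-0.112  0.063  0.06 ]
[[ 0.  1.  0.]
 [ 1. -0.  0.]
 [ 0.  0. -1.]]
rot needed in tool deg [ 0.007 -0.003 -0.01 ] q [-0.521  0.325  0.691  1.986 -0.259  0.918  0.348]
```

View pics/wrist3.png

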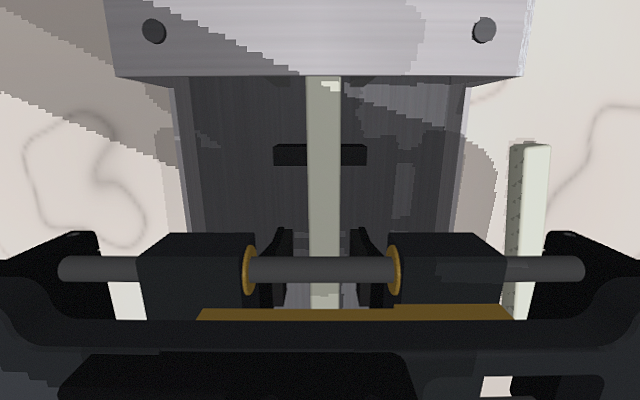

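Jaws are still closing (34.7 mm), with the bar at (323,200) between them.

Request:
carry_out --rows '[{"offset":[0,0,0],"rot":[0,0,0],"gripper":0},{"offset":[0,0,0],"rot":[0,0,0],"gripper":0},{"offset":[0,0,0],"rot":[0,0,0],"gripper":0},{"offset":[0,0,0],"rot":[0,0,0],"gripper":0},{"offset":[0,0,0],"rot":[0,0,0],"gripper":0}]'

```text
time: 5.85
position: [0.5248, -0.0715, 0.0226]
tool_rot: [2.171, 2.27, 0.0]
ft_force: [0.5, -0.2, -1.2]
grip_width: 0.182
```

```bash
python3 - <<'E'
from h import *
st()
E
```

```text
t 5.85 TCP bay mm [ 3.42   2.747 22.611] grasp [ 3.416  2.747 33.611] grip 15.826288743243525 F bay [ 0.468 -0.237 -1.198] M [-0.128 -0.114 -0.02 ]
[[ 0.  1.  0.]
 [ 1. -0.  0.]
 [ 0.  0. -1.]]
rot needed in tool deg [ 0.021 -0.002 -0.011] q [-0.521  0.325  0.691  1.986 -0.259  0.918  0.348]
```

Bar held (15.8 mm). Push endwise 17 mm towards bay +y, raised 1 mm off the rests.

Request:
carry_out --rows '[{"offset":[0,0,-0.001],"rot":[0,0,0],"gripper":0},{"offset":[0.003,0,0],"rot":[0,0,0],"gripper":0},{"offset":[0.004,0,0],"rot":[0,0,0],"gripper":0},{"offset":[0.004,0,0],"rot":[0,0,0],"gripper":0},{"offset":[0.003,0,0],"rot":[0,0,0],"gripper":0},{"offset":[0.003,0,0],"rot":[0,0,0],"gripper":0},{"offset":[0,0,0],"rot":[0,0,0],"gripper":0},{"offset":[0,0,0],"rot":[0,0,0],"gripper":0}]'

```text
time: 6.85
position: [0.5238, -0.0549, 0.0235]
tool_rot: [2.172, 2.27, -0.001]
ft_force: [-1.5, -3.8, -1.6]
grip_width: 0.178
```

```bash
python3 - <<'E'
from h import *
st(); grab('side','side4');crop('side4','side4c',290,140,400,245,5.5); grab('top','top4');crop('top4','top4c',220,135,390,255,4.7)
E
```

```text
t 6.85 TCP bay mm [ 3.133 19.394 23.537] grasp [ 3.135 19.397 34.537] grip 15.445150319944432 F bay [-1.653 -3.688 -1.583] M [-0.969  0.194  0.078]
[[ 0.  1. -0.]
 [ 1. -0. -0.]
 [-0. -0. -1.]]
rot needed in tool deg [-0.009  0.018 -0.023] q [-0.551  0.316  0.687  1.992 -0.25   0.917  0.31 ]
```

View pics/side4c.png

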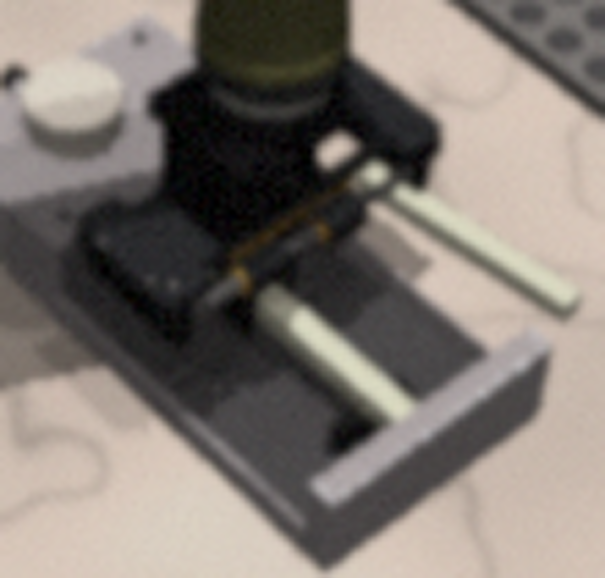

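View pics/top4c.png

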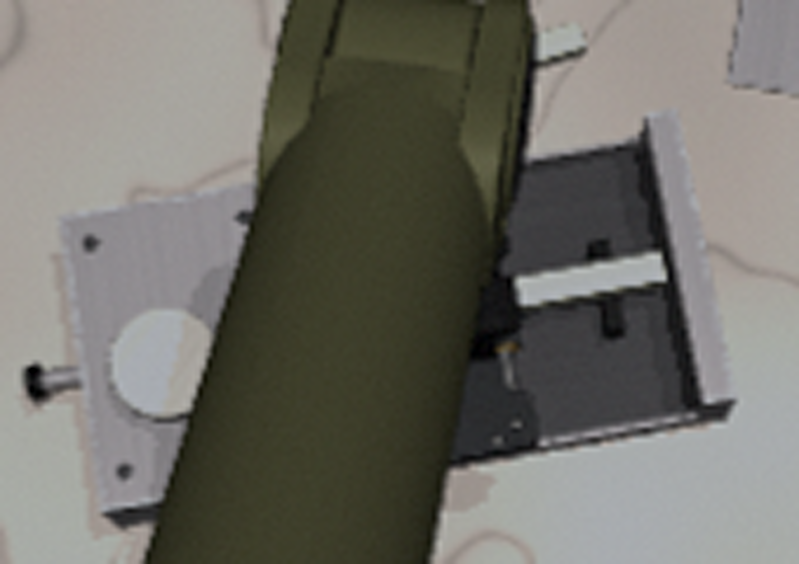

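The plunger knob stands out by about 15 mm (crop 35,382) and the force is 3.7 N. The bar's free end at (666,265) now shows a thin gap to the lip edge. I'll push 3 mm further for margin, then tip the free end up 15° while raising it 28 mm. That keeps the bar's top about 7 mm under the cover edge.

Request:
carry_out --rows '[{"offset":[0.003,0,0],"rot":[0,0,0],"gripper":0},{"offset":[0,0,0],"rot":[0,0,0],"gripper":0},{"offset":[-0.0006,0,-0.0056],"rot":[0,-3,0],"gripper":0},{"offset":[-0.0009,0,-0.0056],"rot":[0,-3,0],"gripper":0},{"offset":[-0.0012,0,-0.0056],"rot":[0,-3,0],"gripper":0},{"offset":[0,0,0],"rot":[0,0,0],"gripper":0},{"offset":[0,0,0],"rot":[0,0,0],"gripper":0}]'

```text
time: 7.82
position: [0.5238, -0.0535, 0.0406]
tool_rot: [2.091, 2.185, -0.164]
ft_force: [-0.9, -4.2, 0.2]
grip_width: 0.177
```

```bash
python3 - <<'E'
from h import *
st(); grab('side','side5');crop('side5','side5c',290,140,400,245,5.5)
E
```

```text
t 7.83 TCP bay mm [ 3.251 20.752 40.569] grasp [ 3.251 22.464 51.435] grip 15.391026356024708 F bay [-1.049 -4.156  0.2  ] M [-0.639  0.233  0.091]
[[ 0.001  1.    -0.   ]
 [ 0.988 -0.001 -0.156]
 [-0.156  0.    -0.988]]
rot needed in tool deg [ 0.003  8.95  -0.039] q [-0.711  0.291  0.739  1.998 -0.049  0.918  0.079]
```

View pics/side5c.png

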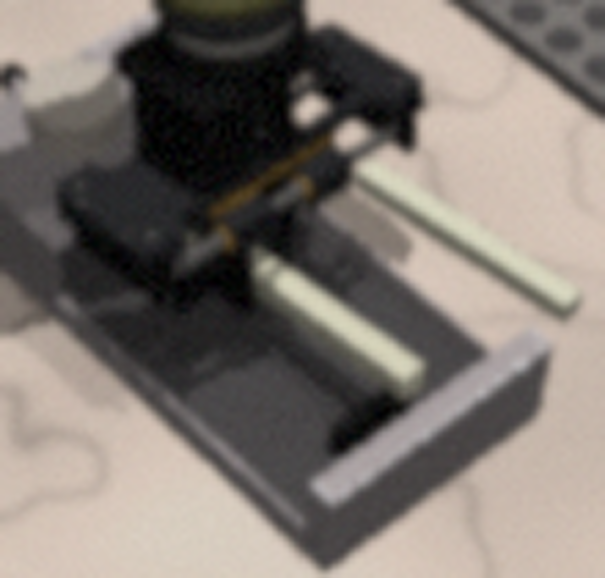

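The free end (crop 415,380) is out and above the lip level, and forces show only the spring's 4 N. Continue tipping to 15°.

Request:
carry_out --rows '[{"offset":[-0.0015,0,-0.0056],"rot":[0,-3,0],"gripper":0},{"offset":[-0.0018,0,-0.0056],"rot":[0,-3,0],"gripper":0},{"offset":[0,0,0],"rot":[0,0,0],"gripper":0},{"offset":[0,0,0],"rot":[0,0,0],"gripper":0}]'

```text
time: 8.38
position: [0.5239, -0.0551, 0.052]
tool_rot: [2.034, 2.124, -0.267]
ft_force: [0.1, -4.6, -0.1]
grip_width: 0.178
```

```bash
python3 - <<'E'
from h import *
st(); grab('side','side6');crop('side6','side6c',290,140,400,245,5.5)
grab('wrist','wrist6')
d=load('side6')
E
```

```text
t 8.38 TCP bay mm [ 3.217 19.193 52.043] grasp [ 3.219 22.029 62.671] grip 15.501508207021901 F bay [-0.085 -4.59  -0.101] M [-0.417  0.07  -0.022]
[[ 0.001  1.    -0.   ]
 [ 0.966 -0.001 -0.258]
 [-0.258  0.    -0.966]]
rot needed in tool deg [-0.001 14.944 -0.08 ] q [-0.804  0.29   0.769  1.997  0.075  0.938 -0.058]
```

View pics/side6c.png

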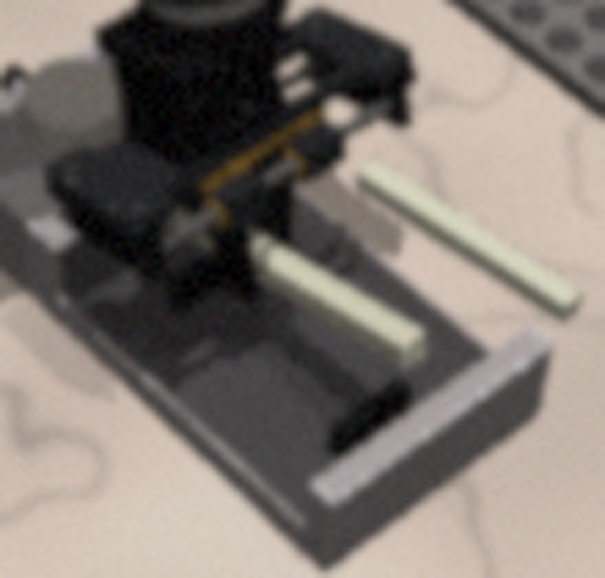

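View pics/wrist6.png

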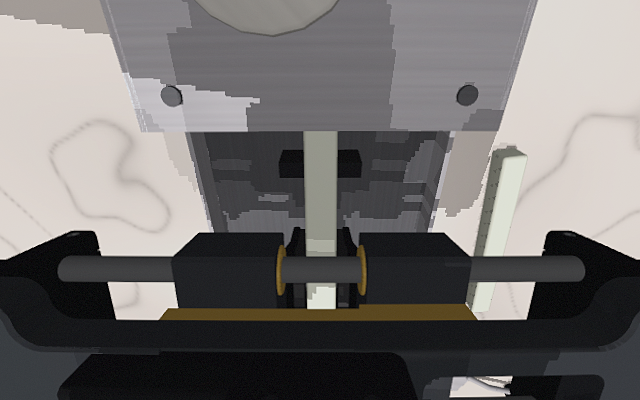

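```bash
python3 - <<'E'
from h import *
d=load('side6'); th=np.radians(14.94)
c,s=np.cos(P[2]),np.sin(P[2])
def w(x,y,z): return [P[0]+(c*x-s*y)/1000,P[1]+(s*x+c*y)/1000,z/1000]
for sh in(-2.7,0):
  for x in(-8,8):
   for h in(8,-8):
    y=22+(-120+sh)*np.cos(th)+h*np.sin(th); z=62.7+(120-sh)*np.sin(th)+h*np.cos(th)
    print(sh,x,h,((proj(d,w(3.2+x,y,z))-[290,140])*5.5).round(0))
E
```

```text
-2.7 -8 8 [402. 346.]
-2.7 -8 -8 [405. 370.]
-2.7 8 8 [426. 329.]
-2.7 8 -8 [428. 354.]
0 -8 8 [399. 343.]
0 -8 -8 [402. 368.]
0 8 8 [422. 327.]
0 8 -8 [425. 352.]
```

The free-end corners match a bar held rigidly at 15° (predicted 426,329; seen about 425,330). Draw it out along its own axis.

Request:
carry_out --rows '[{"offset":[-0.006,0,0],"rot":[0,0,0],"gripper":0},{"offset":[-0.008,0,0],"rot":[0,0,0],"gripper":0},{"offset":[-0.008,0,0],"rot":[0,0,0],"gripper":0},{"offset":[-0.01,0,0],"rot":[0,0,0],"gripper":0},{"offset":[-0.01,0,0],"rot":[0,0,0],"gripper":0},{"offset":[-0.01,0,0],"rot":[0,0,0],"gripper":0},{"offset":[-0.01,0,0],"rot":[0,0,0],"gripper":0},{"offset":[-0.01,0,0],"rot":[0,0,0],"gripper":0},{"offset":[-0.006,0,0],"rot":[0,0,0],"gripper":0},{"offset":[0,0,0],"rot":[0,0,0],"gripper":0}]'

```text
time: 9.72
position: [0.5272, -0.1303, 0.0724]
tool_rot: [2.033, 2.124, -0.267]
ft_force: [-0.3, 0.1, -2.6]
grip_width: 0.179
```

```bash
python3 - <<'E'
from h import *
st(); grab('side','side7');crop('side7','side7c',250,110,400,245,5)
grab('wrist','wrist7')
E
```

```text
t 9.72 TCP bay mm [  3.236 -56.143  72.442] grasp [  3.235 -53.296  83.067] grip 15.57471234656814 F bay [-0.278  0.115 -2.593] M [0.344 0.113 0.015]
[[ 0.001  1.     0.   ]
 [ 0.966 -0.001 -0.259]
 [-0.259  0.    -0.966]]
rot needed in tool deg [ 0.011 14.996 -0.068] q [-0.698  0.27   0.81   1.976  0.08   0.943  0.087]
```

View pics/side7c.png

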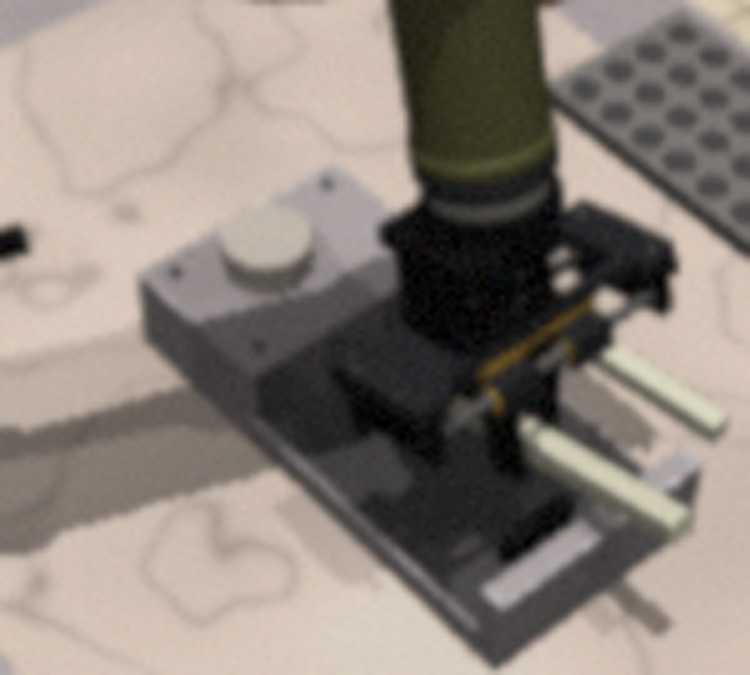

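View pics/wrist7.png

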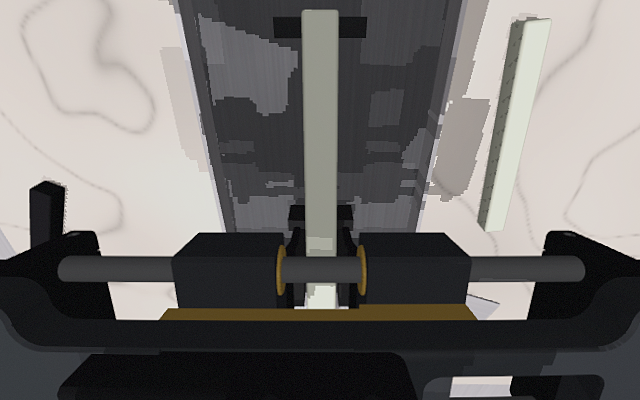

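The sprung end is out from under the cover (wrist 320,12), and the force is just the bar's weight. Lift straight up, then level.

Request:
carry_out --rows '[{"offset":[-0.0039,0,-0.0145],"rot":[0,0,0],"gripper":0},{"offset":[-0.0039,0,-0.0145],"rot":[0,0,0],"gripper":0},{"offset":[-0.0039,0,-0.0145],"rot":[0,0,0],"gripper":0},{"offset":[-0.0039,0,-0.0145],"rot":[0,0,0],"gripper":0},{"offset":[-0.0013,0,-0.005],"rot":[0,3,0],"gripper":0},{"offset":[-0.001,0,-0.005],"rot":[0,3,0],"gripper":0},{"offset":[-0.001,0,-0.005],"rot":[0,3,0],"gripper":0},{"offset":[-0.0005,0,-0.005],"rot":[0,3,0],"gripper":0},{"offset":[0,0,-0.005],"rot":[0,3,0],"gripper":0},{"offset":[0,0,0],"rot":[0,0,0],"gripper":0}]'

```text
time: 11.08
position: [0.5274, -0.1313, 0.1588]
tool_rot: [2.173, 2.267, 0.0]
ft_force: [-0.1, -0.7, -1.8]
grip_width: 0.179
```

Request:
carry_out --rows '[{"offset":[0.008,0,0],"rot":[0,0,0],"gripper":0},{"offset":[0.01,0,0],"rot":[0,0,0],"gripper":0},{"offset":[0.012,0,0],"rot":[0,0,0],"gripper":0},{"offset":[0.01,0,0],"rot":[0,0,0],"gripper":0},{"offset":[0.006,0,0],"rot":[0,0,0],"gripper":0},{"offset":[0.004,0,0],"rot":[0,0,0],"gripper":0},{"offset":[0,0,0],"rot":[0,0,0],"gripper":0},{"offset":[0,0,0],"rot":[0,0,0],"gripper":0},{"offset":[0,0,0],"rot":[0,0,0],"gripper":0}]'

```text
time: 12.2
position: [0.525, -0.0802, 0.1577]
tool_rot: [2.172, 2.269, -0.0]
ft_force: [-0.3, 0.4, -2.0]
grip_width: 0.18
```

```bash
python3 - <<'E'
from h import *
st(); print(ctrl.get_state()['qd']); grab('side','side8');crop('side8','side8c',235,85,435,245,4)
grab('wrist','wrist8'); grab('top','top8');crop('top8','top8c',220,135,390,255,4.7)
E
```

```text
t 12.2 TCP bay mm [  3.219  -5.98  157.739] grasp [  3.218  -5.978 168.739] grip 15.62786588611154 F bay [-0.32   0.369 -1.972] M [-0.123  0.014 -0.07 ]
[[ 0.001  1.     0.   ]
 [ 1.    -0.001 -0.   ]
 [-0.     0.    -1.   ]]
rot needed in tool deg [ 0.004  0.009 -0.057] q [-0.645  0.142  0.812  1.866 -0.111  1.18   0.249]
[-0.001  0.001 -0.001  0.002  0.    -0.001 -0.   ]
```

View pics/side8c.png

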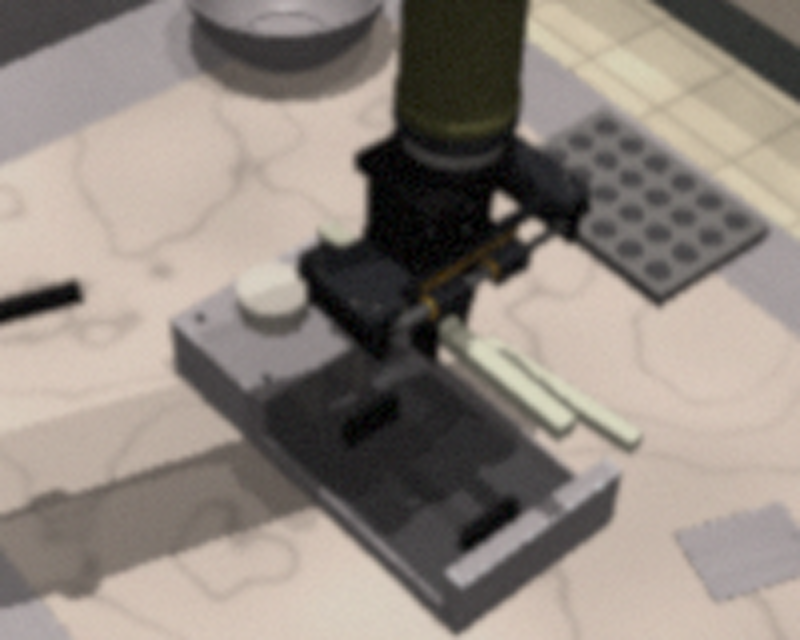

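View pics/wrist8.png

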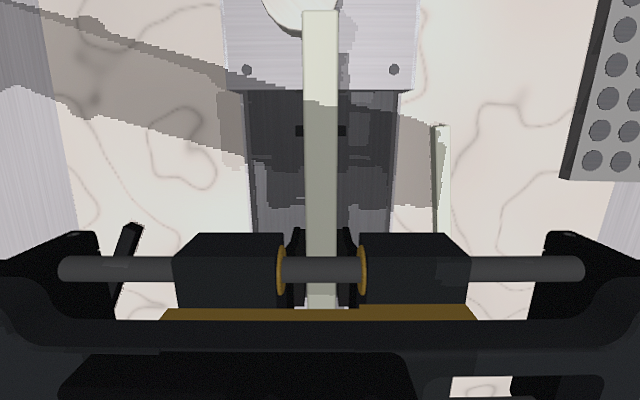

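View pics/top8c.png

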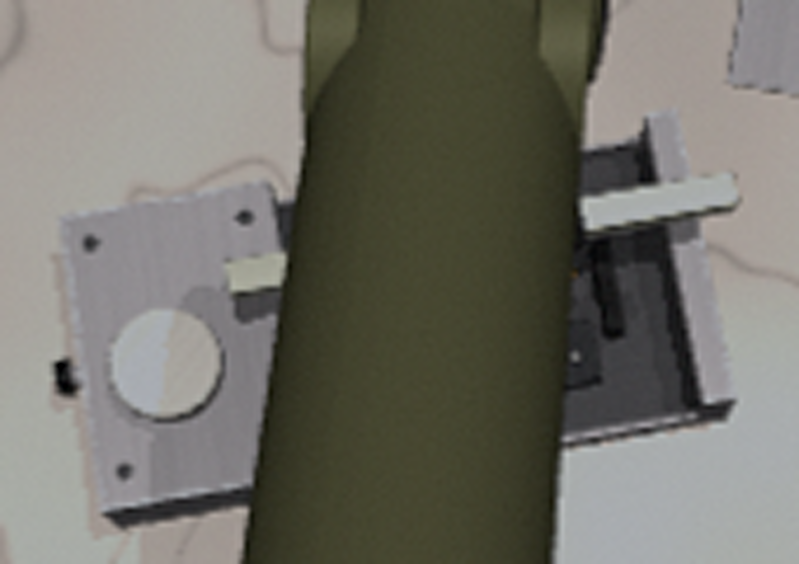

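```bash
python3 - <<'E'
from h import *
dt,ds=load('top8'),load('side8')
a=bay(onz(dt,738/4.7+220,191/4.7+135,.177)); b=bay(onz(dt,228/4.7+220,276/4.7+135,.177)); print(a,b,np.linalg.norm(a-b))
# predicted free end top corners in side
c,s=np.cos(P[2]),np.sin(P[2])
for x in(-5,11):
  for z in(.177,.161):
    y=-8.7-120; X=[P[0]+(c*x-s*y)/1000,P[1]+(s*x+c*y)/1000,z]; print(((proj(ds,X)-[235,85])*4).round())
crop('side8','side8d',340,160,400,205,12)
E
```

```text
[  -1.33381471 -129.11654787  177.        ] [  0.36509527 109.85024951 177.        ] 238.97283642125205
[561. 429.]
[558. 445.]
[578. 417.]
[575. 433.]
```

View pics/side8d.png

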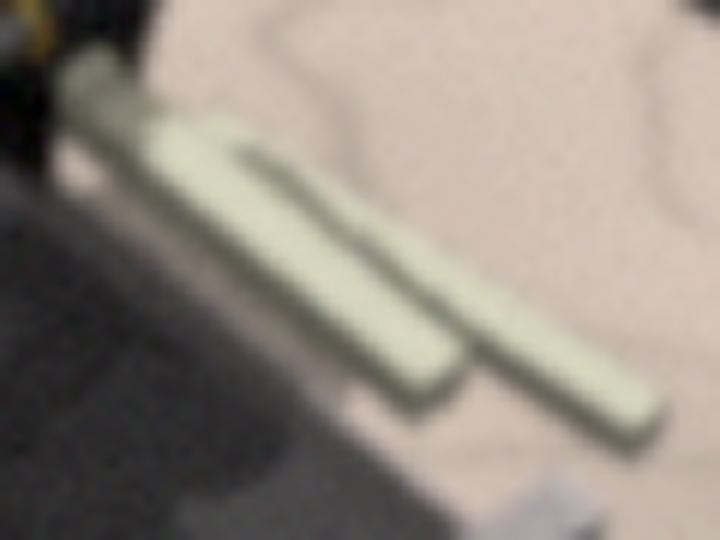

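Ends seen match a level bar with its underside at about 0.161 m (side corners seen 558,430 and 577,415; predicted 561,429 and 578,417). Length from top is 239 mm. Hand in.

```bash
python3 - <<'E'
from h import *
from bench import workorder
print(workorder.close_job()); st()
E
```

```text
the job is handed in; nothing more can be done
None
the job is handed in; nothing more can be done
```

The long scraper bar is out and was held level and still over the bay when I handed the job in, at about 12 s of the 42 s. I gripped it at its middle and pushed it about 20 mm against the plunger until the free end cleared the lip. I then tipped that end up 15°, drew the bar out along its own axis, lifted it, levelled it and moved it back over the bay.

**Last checks:**
- **Hold:** the gripper stood at 15.6 mm on the 16 mm bar, with a downward force of about 2 N (the bar's weight) and joint speeds near zero.
- **Height and level:** the underside is at about z = 0.161 m, 10 cm above the covers. The free end appears where a level bar should be in the side view, and the top view gives a length of 239 mm.
- **Surroundings:** the tin and short bar are at their earlier pixels and the plunger has sprung back. The scraper was only partly in the last crops, but nothing went near it.

**Disagreement:** the cameras differed by 2–4 mm on where the bay is. I allowed for this with a wider margin on the push. The final bar centre is about 6–9 mm towards the lip from the bay origin.

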